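Set the balancer for the wear ring

ROBOT

A 6-joint arm with a two-finger parallel gripper is mounted at the origin on the work surface. World frame = base frame: x ahead of the robot, y to its left, z up, the work surface at z = 0. Lengths are in m, angles in rad, forces in N, time in s.
With the tool pointing down it reaches from about 0.3 to 0.75 m from the base axis. Payload 8.5 kg.
Tool frame: the origin (TCP) lies midway between the tips of the shut fingers; the grasp point (between the pads) lies 19 mm behind it (grip_point_offset is the distance from the TCP to the grasp point, in m); z points along the fingers, y is the direction in which the jaws open and shut (so a half turn about z gives the same grasp; the last joint's range is limited). The gripper opens to 88 mm and grips with 3 to 60 N. Pads are 18 mm wide; open, the fingers measure 123 mm over their backs; the gripper's body (75 mm by 187 mm) begins 45 mm behind the grasp point.
Start: joints at [-1.534, 0.381, 1.297, -0, 1.464, -0.215], TCP at [0.137, -0.533, 0.205] pointing down, gripper open.
Joint ranges: [-3.11, 3.11], [-0.89, 2.33], [0.22, 2.48], [-1.42, 4.56], [0.17, 2.85], [-2.88, 2.88]. Speed limits (rad/s): [2.39, 2.39, 3.14, 3.14, 3.14, 3.14].

INTERFACE

Orientations are given as a unit quaternion [w, x, y, z].
In Python, from workcell import * gives the robot as it stands.
- The arm moves only by the shell command python3 -m inch 'ROWS' [FORCE]. ROWS is JSON, a list of rows, each a list of 5 numbers: the shift along the tool's x, y, z each as a share of 0.15 m, from -1 to 1, then the turn about the tool's z as a share of 45 degrees, from -1 to 1, then the closure in counts, from 0 (fully open) to 255 (shut). A call has exactly 5 rows; each row is the pose to reach, as a shift and turn from the pose commanded when the call began, along the tool's axes at that moment; what a row does not reach only later rows make up. A row lasts 1/10 s, in which the tool goes at most 50 mm and 8.59 degrees, less where a joint would pass 70% of its speed; a pose out of reach is approached as far as the arm can. A call with a number of a shift or a turn outside -1 to 1 is refused whole. A call with a gripper value outside its range is refused whole. The fingers move at their own pace and stop on an object; FORCE is the grip in N (left out, the last holds). Time passes only in rows, so rows that repeat a pose let the fingers close, or fill a call up. It gives the time, the measured TCP pose, the force and the opening at its end, in the units of the state.
- sense(): the state, without advancing time (a new reading comes with each control period).
- capture(name): name is "scene" or "top" or "wrist"; returns (picture, depth): 480x640x3 uint8, blue, green, red; 480x640 float32, m along the optical axis (not along the pixel's ray), 0 where there is no reading.
- get_calibration(name): a dict with "vfov" (degrees; the focal length in pixels is half the picture's height over the tangent of half this angle, whatever the lens; pixels are square), "cx", "cy" (the principal point, pixels), "extrinsics" (4x4, takes a point from camera to world coordinates). Camera axes: x right, y down, z forward; pixel columns grow to the right and rows downward; lengths in m; the calibration is good to about 2 mm. A picture is of the moment at which its call begins: read the wrist's pose just before it. get_calibration takes no time and is no camera call; for the wrist camera it gives the pose at the moment of the call.
- sign_off(): hands the job in, once; it reports no verdict.
The state is a dict: "time_s": time; "q": joint angles; "joint_velocities": joint speeds; "joint_efforts": joint torques, N m; "tool_pos": TCP position; "orientation": TCP orientation; "ft_force": force on the tool from outside, world axes, zero at the start; "wrist_torque": the same for the moment, N m; "gripper_width": finger opening in m.
Only numpy, scipy, OpenCV 4.12 (cv2) and the standard library are available. Lean on these libraries where they do the work, as an engineer would, in place of code of your own. Each camera call takes 0.05 s, during which the arm holds its last target. There are 200 camera calls.

TASK

The wear ring is next to be balanced. Push the upright tab of the rotary selector round until the dial points at the middle of the ring-shaped symbol, then push the carriage, with the wear ring riding on it, along its rails fully home against the end block. Use the fingertips only and pick nothing up: leave the selector pointing at the ring symbol, the wear ring seated on the carriage, and the other things on the bench where they are.

Things in the scene. Friction and masses are not known exactly. Their poses are not given: they have to be found in the camera images.
- selector_base: round dark cast base, 244 mm across and 12 mm thick, fixed to the bench; origin at the centre of its underside, on the dial's axis. Four symbols (ring, bar, cross, square) lie on it at four places 95 mm from the axis, at -1.45, -0.70, +0.70 and +1.45 rad (anticlockwise seen from above) from its own -x direction; which symbol has which place varies
- dial (a joint): angle of the selector dial, rad, growing anticlockwise seen from above; 0 when the tab lies in the base's own -x direction; stops at -1.75 and 1.75. No clicks: an even friction of about 0.12 N m (2 to 3 N at the tab), and it stays where it is left. It starts between the two middle places
- dial_axis (a point): point on the vertical axis of the dial, at the top face of the round aluminium disc (100 mm across, top 34 mm above the bench; a hub 28 mm across stands 8 mm higher)
- tab_top (a point): middle of the top edge of the tab, 74 mm above the bench. The tab is an upright dark steel fin on the disc, standing 40 mm above the disc's top, 9 mm thick, reaching from 28 to 62 mm from the axis (middle at 45 mm), its flat faces looking round the circle; a thin pointer runs on outward from it to 76 mm at the disc's edge
- dial_aim (a point): the point that the dial points at: on the line from the axis through the tab, 95 mm from the axis, which is the radius of the symbols; it lies over the middle of a symbol when the dial points at it
- mark_ring: the ring symbol, the one to select: 44 mm outside, 28 mm hole; aluminium plate symbol 5 mm high fixed on the rim of the selector base, 95 mm from the dial's axis; origin at the centre of its underside
- mark_bar: the bar symbol, 44 by 12 mm; aluminium plate symbol 5 mm high fixed on the rim of the selector base, 95 mm from the dial's axis; origin at the centre of its underside
- mark_cross: the cross symbol, 42 mm across with arms 10 mm wide; aluminium plate symbol 5 mm high fixed on the rim of the selector base, 95 mm from the dial's axis; origin at the centre of its underside
- mark_square: the square symbol, 34 mm; aluminium plate symbol 5 mm high fixed on the rim of the selector base, 95 mm from the dial's axis; origin at the centre of its underside
- rails: fixed track, base plate 300 by 150 mm with two grey rails along its x axis; origin at the centre of its underside. Its +x points away from the robot, towards the grey end block (62 mm high, with a short probe on it up to 92 mm) at 103 to 138 mm from the origin
- carriage (a joint): travel of the carriage along the rails' +x, m: 0 at the start, 0.100 fully home at the end block. Friction about 2.5 N; it stays where it is left
- push_plate (a point): centre of the carriage's near upright face, 66 mm above the bench: an aluminium upstand 100 mm wide, 8 mm thick, reaching from 45 to 87 mm above the bench along the carriage's near edge (120 by 130 mm plate, top 45 mm above the bench). Pushing this face along the rails' +x moves the carriage home
- ring_seat (a point): centre of the low boss (52 mm across, 6 mm high) on the carriage around which the wear ring lies, at the level of the carriage's top
- wear_ring_mid (a point): centre of the loose cast-iron wear ring, half-way up: 88 mm outside, 58 mm bore, 18 mm high, about 0.45 kg; it lies on the carriage and rides along
- sleeve_a_mid (a point): bystander: stainless shaft sleeve, upright tube 42 mm across and 55 mm high; its centre
- sleeve_b_mid (a point): bystander: second shaft sleeve, same size; its centre
- bearing_mid (a point): bystander: open ball bearing lying flat, 52 mm across, 15 mm high; its centre
- punch_mid (a point): bystander: brass drift punch with a yellow handle, 175 mm long, 22 mm high, lying along its own x; near its middle
- wrench: bystander: steel wrench about 180 mm long lying along its own x; origin under its middle
- weight_jar_mid (a point): bystander: grey jar of balance weights, 60 mm across, 75 mm high; its centre
- wear_ring: the same loose wear ring; origin at the centre of its underside
Not all that is in view belongs to the job. Leave any red or turquoise look-alike of the selector_base alone.

How it is judged:
By the outcome, as a careful person would: the job done as asked, in the order asked, and still so for the second after the job is handed in, with the robot touching nothing.
It also fails if it takes over 56 s, if anything falls off the work surface, if the arm or the gripper's body presses on something with over 40 N, if the wrist force passes 120 N, or if a joint passes its speed limit or range.

## Working session

There is one attempt and no reset: what is moved stays moved. The work goes in short steps, Python scripts to look and compute and a shell command to move; the robot and the scene stay as the last step left them, time stands still between calls to the robot, and variables do not carry over. Pictures are saved under pics/ and viewed, about 8 in all and at most 12, crops included, and the job is handed in when it is done.

```bash
mkdir -p pics; ls
python3 - <<'E'
from workcell import *
import cv2,numpy as np
s=sense();print({k:np.round(v,3).tolist() for k,v in s.items()})
for n in("top","scene"):
    p,d=capture(n);cv2.imwrite(f"pics/{n}0.png",p);np.save(f"pics/{n}0.npy",d)
    c=get_calibration(n);print(n,c['vfov'],c['cx'],c['cy'],np.round(c['extrinsics'],3).tolist(), {k:v for k,v in c.items() if k not in('vfov','cx','cy','extrinsics')})
E
```

```text
pics
{'time_s': 0.0, 'q': [-1.534, 0.381, 1.298, 0.0, 1.464, -0.215], 'joint_velocities': [0.0, -0.0, -0.001, -0.002, 0.001, -0.0], 'joint_efforts': [-0.002, -43.793, -22.456, 0.071, 0.035, -0.0], 'tool_pos': [0.137, -0.532, 0.204], 'orientation': [-0.001, 0.992, 0.126, 0.0], 'ft_force': [-0.14, -0.12, 0.308], 'wrist_torque': [0.053, -0.007, 0.039], 'gripper_width': 0.088}
top 57.17598089692793 306.69797901451614 240.92976848792833 [[0.021, -0.987, 0.159, 0.295], [-1.0, -0.02, 0.008, 0.005], [-0.004, -0.159, -0.987, 1.172], [0.0, 0.0, 0.0, 1.0]] {}
scene 45.949519746497955 318.64612013497975 247.00041658328934 [[-0.768, 0.518, -0.376, 0.924], [0.64, 0.615, -0.46, 0.536], [-0.007, -0.594, -0.804, 1.023], [0.0, 0.0, 0.0, 1.0]] {}
```

View pics/top0.png

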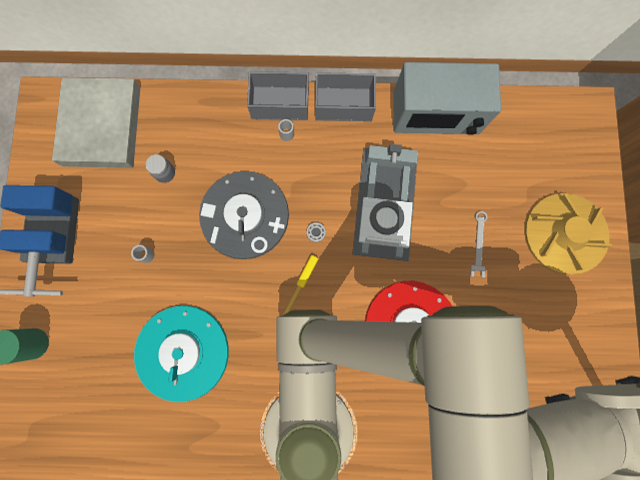

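View pics/scene0.png

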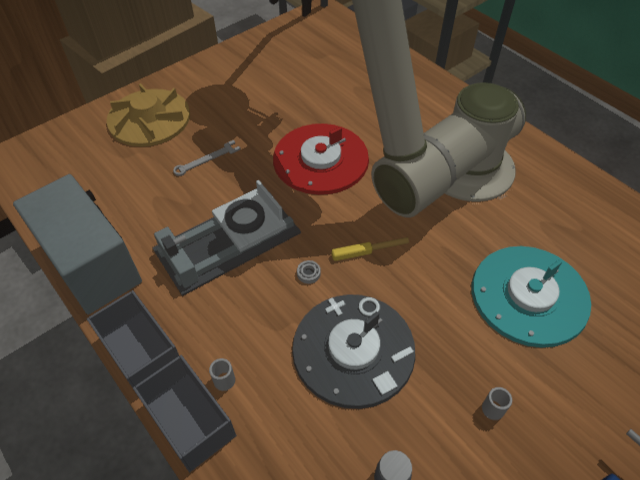

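The top view shows the dark selector at (244,214), with look-alikes in teal at (181,353) and red at (410,310). The yellow impeller is at (567,232). The ring symbol is at (260,244), the cross at (276,226), the bar at (214,235) and the square at (208,211). The carriage, with its ring at (387,215), stands on the rails. I choose the dark base and check it in a close crop.

```bash
cat > h.py <<'E'
from workcell import *
import cv2,numpy as np
def cast(cal,uv,z):
    f=240/np.tan(np.radians(cal['vfov'])/2);E=np.array(cal['extrinsics'])
    uv=np.atleast_2d(uv).astype(float)
    r=np.c_[(uv[:,0]-cal['cx'])/f,(uv[:,1]-cal['cy'])/f,np.ones(len(uv))]@E[:3,:3].T
    return E[:3,3]+r*((z-E[2,3])/r[:,2])[:,None]
def cloud(cal,d):
    f=240/np.tan(np.radians(cal['vfov'])/2);E=np.array(cal['extrinsics'])
    v,u=np.mgrid[:480,:640]
    P=np.stack([(u-cal['cx'])/f*d,(v-cal['cy'])/f*d,d],-1)
    return P@E[:3,:3].T+E[:3,3]
E
python3 - <<'E'
from h import *
p=cv2.imread('pics/top0.png');d=np.load('pics/top0.npy');c=get_calibration('top')
a=cv2.resize(p[165:265,195:295],None,fx=4,fy=4,interpolation=cv2.INTER_CUBIC)
b=cv2.resize(p[140:265,345:425],None,fx=4,fy=4,interpolation=cv2.INTER_CUBIC)
o=np.zeros((500,720,3),np.uint8);o[:400,:400]=a;o[:,400:]=b;cv2.imwrite('pics/crop1.png',o)
g=p.astype(int);br=(g.min(2)>150)&((g.max(2)-g.min(2))<40)
for n in ('top','scene'):
    p=cv2.imread(f'pics/{n}0.png').astype(int);c=get_calibration(n);d=np.load(f'pics/{n}0.npy');W=cloud(c,d)
    roi=np.zeros((480,640),bool)
    if n=='top': roi[165:265,195:295]=1
    else: roi[290:410,285:420]=1
    m=(roi&(p.min(2)>(125)))
    k,l,st,ce=cv2.connectedComponentsWithStats(m.astype(np.uint8))
    for i in range(1,k):
        if st[i,4]<12: continue
        z=np.median(W[l==i][:,2]); zz=.034 if st[i,4]>300 else .017
        print(n,ce[i].round(1),st[i,4],'z%.3f'%z,cast(c,ce[i],zz).round(4))
    t=roi&(W[...,2]>.055)&(W[...,2]<.09); print('tab',t.sum(),W[t].mean(0).round(4), W[t][:,2].max())
    # tab top edge
    t=roi&(W[...,2]>.068)&(W[...,2]<.082);print('tabtop',W[t].round(3).tolist()[:40])
    dk=roi&(abs(W[...,2]-.012)<.004);
    u=cv2.convexHull(np.argwhere(dk)[:,::-1].astype(np.float32)); e=cv2.fitEllipse(u);print('base',cast(c,e[0],.012).round(4))
E
```

```text
top [251.4 178.4] 13 z0.016 [[0.6504 0.1684 0.017 ]]
top [226.6 181.4] 13 z0.017 [[0.6406 0.2354 0.017 ]]
top [272.6 191.6] 13 z0.015 [[0.6145 0.1094 0.017 ]]
top [242.4 211.8] 1016 z0.035 [[0.5532 0.186  0.034 ]]
top [207.8 210.1] 184 z0.017 [[0.5596 0.2818 0.017 ]]
top [276.1 224.8] 137 z0.017 [[0.5233 0.0969 0.017 ]]
top [214.2 234.7] 93 z0.018 [[0.493  0.2611 0.017 ]]
top [242.5 237.5] 12 z0.031 [[0.4869 0.1853 0.017 ]]
top [258.9 244.3] 154 z0.017 [[0.4697 0.1408 0.017 ]]
tab 66 [0.5084 0.1845 0.0722] 0.07854398367557103
tabtop [[0.525, 0.19, 0.076], [0.525, 0.188, 0.073], [0.525, 0.185, 0.076], [0.525, 0.182, 0.076], [0.522, 0.189, 0.077], [0.522, 0.187, 0.077], [0.522, 0.185, 0.075], [0.523, 0.183, 0.071], [0.52, 0.19, 0.073], [0.52, 0.187, 0.072], [0.519, 0.184, 0.077], [0.52, 0.182, 0.073], [0.517, 0.189, 0.077], [0.517, 0.187, 0.077], [0.516, 0.184, 0.078], [0.517, 0.182, 0.073], [0.514, 0.189, 0.075], [0.514, 0.187, 0.076], [0.514, 0.184, 0.077], [0.514, 0.182, 0.076], [0.512, 0.189, 0.075], [0.512, 0.187, 0.072], [0.512, 0.184, 0.075], [0.513, 0.182, 0.071], [0.509, 0.189
[... 962 characters left out ...]
.184, 0.072], [0.499, 0.186, 0.075], [0.497, 0.188, 0.076], [0.494, 0.188, 0.072], [0.505, 0.182, 0.073], [0.504, 0.184, 0.075], [0.502, 0.185, 0.073], [0.5, 0.186, 0.072], [0.499, 0.187, 0.072], [0.498, 0.189, 0.074], [0.497, 0.19, 0.075], [0.51, 0.182, 0.074], [0.509, 0.183, 0.074], [0.507, 0.184, 0.074], [0.506, 0.186, 0.076], [0.505, 0.187, 0.076], [0.502, 0.187, 0.072], [0.5, 0.188, 0.072], [0.498, 0.189, 0.07], [0.496, 0.19, 0.069], [0.513, 0.182, 0.074], [0.511, 0.183, 0.073], [0.511, 0.185, 0.076], [0.508, 0.185, 0.073], [0.507, 0.187, 0.075], [0.507, 0.19, 0.078], [0.505, 0.19, 0.075], [0.501, 0.189, 0.071], [0.517, 0.184, 0.077], [0.515, 0.184, 0.074]]
base [[0.5606 0.1951 0.012 ]]
```

View pics/crop1.png

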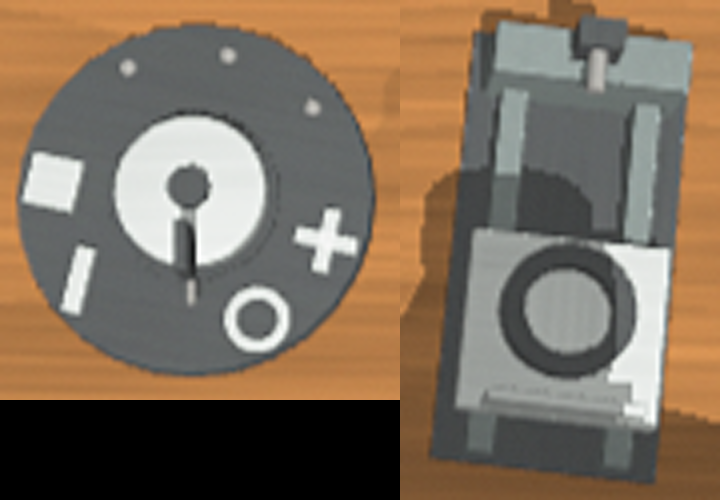

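The crop confirms the dark base, with the ring symbol (crop 257,319) beside the pointer (190,290). The carriage shows at right, with its push plate at crop (560,400). I'll now measure the geometry.

Run:
```python
from h import *
from scipy.optimize import least_squares
M=np.array([[.470,.1406],[.5238,.0968],[.4937,.2610],[.5596,.2818]]);A=np.array([.7,1.45,-.7,-1.45])
f=lambda x:(np.c_[x[0]-.095*np.cos(A+x[2]),x[1]-.095*np.sin(A+x[2])]-M).ravel()
r=least_squares(f,[.553,.186,0]);print('axis,yaw',r.x.round(4),(r.fun*1e3).round(1))
ax=r.x[:2]
for n,roi in(('top',(165,265,195,295)),('scene',(290,410,285,420))):
    c=get_calibration(n);W=cloud(c,np.load(f'pics/{n}0.npy'));w=W[roi[0]:roi[1],roi[2]:roi[3]].reshape(-1,3)
    t=w[(w[:,2]>.068)&(w[:,2]<.08)];t=t[np.hypot(*(t[:,:2]-ax).T)<.08]
    m=t[:,:2].mean(0);v=ax-m;print(n,'tab',m.round(4),'rad',np.hypot(*v).round(4),'ang rel base',(np.arctan2(v[1],v[0])-r.x[2]).round(3))
for n,roi in(('top',(140,270,345,425)),('scene',(180,300,140,310))):
    c=get_calibration(n);W=cloud(c,np.load(f'pics/{n}0.npy'));w=W[roi[0]:roi[1],roi[2]:roi[3]].reshape(-1,3)
    for nm,lo,hi in(('plate',.041,.049),('upstand',.075,.092),('ringtop',.058,.068),('base',.004,.016)):
        q=w[(w[:,2]>lo)&(w[:,2]<hi)][:,:2].astype(np.float32)
        if nm=='upstand': q=q[q[:,0]<.56]
        if len(q)<5: print(n,nm,len(q));continue
        b=cv2.minAreaRect(q);print(n,nm,len(q),np.round(b[0],4),np.round(b[1],4),round(b[2],1),'mean',q.mean(0).round(4))
```

```text
axis,yaw [ 0.5531  0.187  -0.1918] [ 0.1  0.2  0.  -0.2 -0.3 -0.   0.2 -0. ]
top tab [0.5088 0.1853] rad 0.0443 ang rel base 0.23
scene tab [0.5115 0.1869] rad 0.0416 ang rel base 0.194
top plate 1079 [ 0.5919 -0.1959] [0.1303 0.2384] 84.4 mean [ 0.5407 -0.1873]
top upstand 161 [ 0.4777 -0.1842] [0.0995 0.0096] 84.6 mean [ 0.4768 -0.1838]
top ringtop 1043 [ 0.6021 -0.1971] [0.1299 0.2591] 84.4 mean [ 0.6225 -0.1984]
top base 2784 [ 0.5922 -0.1973] [0.3633 0.2197] 0.4 mean [ 0.5897 -0.1896]
scene plate 1362 [ 0.6035 -0.1955] [0.1328 0.2579] 84.7 mean [ 0.5469 -0.1768]
scene upstand 193 [ 0.479  -0.1828] [0.1008 0.0101] 84.3 mean [ 0.4804 -0.1811]
scene ringtop 1265 [ 0.6059 -0.1994] [0.1323 0.2547] 86.5 mean [ 0.6223 -0.1918]
scene base 3482 [ 0.6007 -0.2209] [0.341  0.4187] 49.8 mean [ 0.601  -0.1715]
```

Fit: axis (0.553, 0.187) with sub-mm residuals. The tab is at about +0.21 rad in the base frame, its radius and height agree with the given sizes, and the target is +0.70. The rails' yaw is -5.5° and the upstand measures 100 mm, as given. I'll shut the fingers and travel high to a point beside the tab, on its +y side.

```bash
python3 -m inch '[[0.1,-0.12,0,0,255],[0.27,-0.32,0,0,255],[0.45,-0.53,0,0,255],[0.6,-0.7,0,0,255],[0.73,-0.85,0,0,255]]' 20
python3 -m inch '[[0.15,-0.17,0,0,255],[0.3,-0.34,0,0,255],[0.45,-0.51,0,0,255],[0.6,-0.68,0,0,255],[0.73,-0.85,0,0,255]]'
python3 -m inch '[[0.15,-0.17,0,0,255],[0.3,-0.34,0,0,255],[0.45,-0.51,0,0,255],[0.6,-0.68,0,0,255],[0.73,-0.85,0,0,255]]'
python3 -m inch '[[0.15,-0.17,0,0,255],[0.3,-0.34,0,0,255],[0.45,-0.51,0,0,255],[0.6,-0.68,0,0,255],[0.73,-0.85,0,0,255]]'
python3 -m inch '[[0.18,-0.2,0,0.05,255],[0.36,-0.4,0,0.12,255],[0.54,-0.6,0,0.2,255],[0.7,-0.76,0,0.28,255],[0.73,-0.85,0,0.28,255]]'
cat > st.py <<'E'
import sys
from h import *
# target x y z yaw -> shares
s=sense();q=s['orientation'];w,x,y,z=q
psi=np.arctan2(2*(x*y+w*z),1-2*(y*y+z*z));p=np.array(s['tool_pos'])
print('t',round(s['time_s'],2),'p',p.round(4),'psi',psi.round(3),'F',np.round(s['ft_force'],1),'w',round(s['gripper_width'],4))
for a in sys.argv[1:]:
    T=np.array([float(v) for v in a.split(',')]);d=T[:3]-p
    print(a,np.round([(d[0]*np.cos(psi)+d[1]*np.sin(psi))/.15,(d[0]*np.sin(psi)-d[1]*np.cos(psi))/.15,-d[2]/.15,np.degrees(psi-T[3])/45],3))
E
python3 st.py .507,.223,.13,.03 .507,.223,.052,.03
```

```text
time_s: 0.6
tool_pos: [0.2118, -0.3801, 0.2044]
orientation: [-0.0, 0.992, 0.126, 0.0]
ft_force: [1.0, -0.2, 0.3]
gripper_width: 0.0507
time_s: 1.1
tool_pos: [0.286, -0.2297, 0.2044]
orientation: [-0.0, 0.992, 0.126, -0.0]
ft_force: [-0.8, -0.0, 0.7]
gripper_width: 0.0103
time_s: 1.6
tool_pos: [0.3602, -0.0789, 0.2045]
orientation: [-0.0, 0.992, 0.126, -0.0]
ft_force: [0.4, -0.0, -0.9]
gripper_width: 0.0003
time_s: 2.1
tool_pos: [0.4345, 0.0719, 0.2043]
orientation: [-0.0, 0.992, 0.126, -0.0]
ft_force: [0.1, -0.7, 1.0]
gripper_width: 0.0006
time_s: 2.6
tool_pos: [0.5092, 0.2231, 0.2036]
orientation: [-0.0, 1.0, 0.016, -0.0]
ft_force: [-0.2, -1.5, -0.1]
gripper_width: 0.0007
t 2.6 p [0.5092 0.2231 0.2036] psi 0.033 F [-0.2 -1.5 -0.1] w 0.0007
.507,.223,.13,.03 [-0.015  0.     0.491  0.003]
.507,.223,.052,.03 [-0.015  0.     1.011  0.003]
```

```bash
python3 -m inch '[[0,0,0.2,0,255],[0,0,0.45,0,255],[-0.01,0,0.7,0,255],[-0.01,0,0.9,0,255],[-0.01,0,1.0,0,255]]'
python3 - <<'E'
import numpy as np
for th in(.03,.13,.23,.33,.43,.49,.508):
    t=-np.array([np.cos(th),np.sin(th)]);p=np.array([np.sin(th),-np.cos(th)])
    C=np.array([.5531,.187])+.045*t-.022*p;print(f'{C[0]:.4f},{C[1]:.4f},.054,{th}')
E
python3 st.py .5074,.2076,.054,.03 .5056,.2030,.054,.13 .5043,.1982,.054,.23 .5034,.1932,.054,.33 .503,.1883,.054,.43 .503,.1852,.054,.49
```

```text
time_s: 3.1
tool_pos: [0.505, 0.2203, 0.052]
orientation: [0.0, 1.0, 0.016, -0.002]
ft_force: [0.5, 0.6, 0.0]
gripper_width: 0.0003
0.5075,0.2076,.054,0.03
0.5056,0.2030,.054,0.13
0.5043,0.1982,.054,0.23
0.5034,0.1932,.054,0.33
0.5030,0.1882,.054,0.43
0.5030,0.1852,.054,0.49
0.5031,0.1843,.054,0.508
t 3.1 p [0.505  0.2203 0.052 ] psi 0.033 F [0.5 0.6 0. ] w 0.0003
.5074,.2076,.054,.03 [ 0.013  0.085 -0.013  0.004]
.5056,.2030,.054,.13 [ 0.     0.115 -0.013 -0.124]
.5043,.1982,.054,.23 [-0.009  0.147 -0.013 -0.251]
.5034,.1932,.054,.33 [-0.017  0.18  -0.013 -0.378]
.503,.1883,.054,.43 [-0.02   0.212 -0.013 -0.506]
.503,.1852,.054,.49 [-0.021  0.233 -0.013 -0.582]
```

```bash
python3 -m inch '[[0.01,0.04,-0.01,0,255],[0.01,0.085,-0.01,0,255],[0,0.115,-0.01,-0.12,255],[0,0.13,-0.01,-0.19,255],[-0.01,0.147,-0.01,-0.25,255]]'
python3 st.py .5034,.1932,.054,.33 .503,.1883,.054,.43 .503,.1867,.054,.46
```

```text
time_s: 3.6
tool_pos: [0.5069, 0.1982, 0.0577]
orientation: [-0.0, 0.993, 0.115, 0.001]
ft_force: [0.2, -0.2, -0.1]
gripper_width: 0.0008
t 3.6 p [0.5069 0.1982 0.0577] psi 0.23 F [ 0.2 -0.2 -0.1] w 0.0008
.5034,.1932,.054,.33 [-0.03   0.027  0.025 -0.127]
.503,.1883,.054,.43 [-0.04   0.059  0.025 -0.254]
.503,.1867,.054,.46 [-0.043  0.069  0.025 -0.292]
```

```bash
python3 -m inch '[[-0.01,0.013,0.01,-0.06,255],[-0.03,0.027,0.02,-0.12,255],[-0.03,0.043,0.02,-0.19,255],[-0.04,0.06,0.02,-0.25,255],[-0.04,0.069,0.02,-0.29,255]]'
cat > look.py <<'E'
import sys
from h import *
ax=np.array([.5531,.187]);yaw=-.1918
for n,roi in(('top',(165,265,195,295)),('scene',(290,410,285,420))):
    c=get_calibration(n);p,d=capture(n);cv2.imwrite(f'pics/{n}_{sys.argv[1]}.png',p);W=cloud(c,d);w=W[roi[0]:roi[1],roi[2]:roi[3]].reshape(-1,3)
    g=p[roi[0]:roi[1],roi[2]:roi[3]].reshape(-1,3)
    r=np.hypot(*(w[:,:2]-ax).T)
    for nm,lo,hi in(('tab',.062,.08),('pointer',.03,.06)):
        k=(w[:,2]>lo)&(w[:,2]<hi)&(r<.08)&(r>.025)
        if nm=='pointer': k&=(r>.053)
        t=w[k]
        if len(t)<3: print(n,nm,len(t));continue
        v=ax-t[:,:2].mean(0);print(n,nm,len(t),'rad',np.hypot(*v).round(4),'dial',(np.arctan2(v[1],v[0])-yaw).round(3))
    if n=='scene': cv2.imwrite(f'pics/crop_{sys.argv[1]}.png',cv2.resize(p[270:420,270:430],None,fx=3.5,fy=3.5,interpolation=cv2.INTER_CUBIC))
E
python3 st.py .503,.1867,.054,.46; python3 look.py a
```

```text
time_s: 4.1
tool_pos: [0.5032, 0.1868, 0.0547]
orientation: [0.0, 0.974, 0.227, 0.001]
ft_force: [0.3, -0.3, -0.6]
gripper_width: 0.0003
t 4.1 p [0.5032 0.1868 0.0547] psi 0.458 F [ 0.3 -0.3 -0.6] w 0.0003
.503,.1867,.054,.46 [-0.001 -0.     0.004 -0.003]
top tab 0
top pointer 0
scene tab 76 rad 0.0367 dial 0.175
scene pointer 16 rad 0.0592 dial 0.17
```

View pics/crop_a.png

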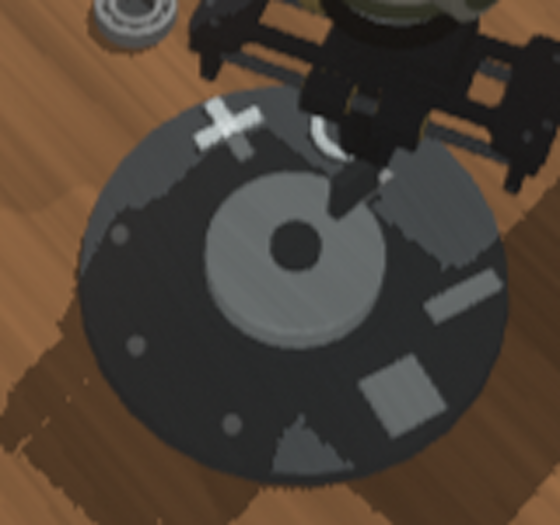

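The crop shows the tab at about (350,190), with a fingertip overlapping it at (380,140). It isn't clear whether the tab moved, so I'll project the known points onto the picture.

Run:
```python
from h import *
c=get_calibration('scene');E=np.linalg.inv(c['extrinsics']);f=240/np.tan(np.radians(c['vfov'])/2)
def pr(P):
    q=E[:3,:3]@np.array(P)+E[:3,3];return np.array([f*q[0]/q[2]+c['cx'],f*q[1]/q[2]+c['cy']])
p=cv2.imread('pics/scene_a.png')
S=5;x0,y0=320,270
o=cv2.resize(p[y0:y0+100,x0:x0+110],None,fx=S,fy=S,interpolation=cv2.INTER_CUBIC)
o=cv2.convertScaleAbs(o,alpha=1.8,beta=20)
def mk(P,col):
    u=tuple(int(v) for v in (pr(P)-[x0,y0]+.5)*S);cv2.circle(o,u,3,col,-1)
mk([.5032,.1868,.0547],(0,0,255))
mk([.5032,.1868,.10],(0,128,255))
for th,col in((.03,(0,255,0)),(.46,(255,255,0))):
    for r in(.028,.062): mk([.5531-r*np.cos(th),.187-r*np.sin(th),.074],col)
    mk([.5531-.076*np.cos(th),.187-.076*np.sin(th),.034],col)
cv2.imwrite('pics/ann.png',o)
```

```text
(no output)
```

View pics/ann.png

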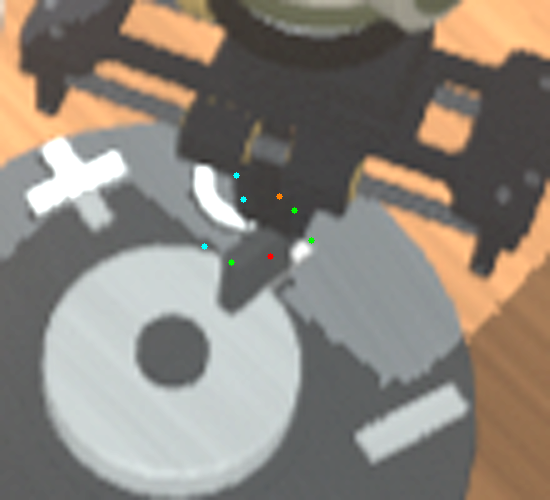

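The annotated view doesn't settle whether the dark shape at (250,270) is the tab or the fingertip. Depth will tell.

Run:
```python
from h import *
c=get_calibration('scene');p,d=capture('scene');W=cloud(c,d);W0=cloud(c,np.load('pics/scene0.npy'))
for v in range(312,334,3):
    print(v,[tuple((W[v,u]*1e3).astype(int)) for u in range(360,386,3)])
print('orig')
for v in range(312,334,3):
    print(v,[tuple((W0[v,u]*1e3).astype(int)) for u in range(360,386,3)])
```

```text
312 [(np.int64(494), np.int64(140), np.int64(16)), (np.int64(490), np.int64(145), np.int64(19)), (np.int64(484), np.int64(147), np.int64(15)), (np.int64(517), np.int64(184), np.int64(101)), (np.int64(512), np.int64(187), np.int64(100)), (np.int64(510), np.int64(192), np.int64(104)), (np.int64(508), np.int64(198), np.int64(110)), (np.int64(507), np.int64(204), np.int64(116)), (np.int64(522), np.int64(223), np.int64(158))]
315 [(np.int64(497), np.int64(144), np.int64(13)), (np.int64(492), np.int64(147), np.int64(12)), (np.int64(489), np.int64(153), np.int64(17)), (np.int64(516), np.int64(184), np.int64(88)), (np.int64(513), np.int64(189), np.int64(92)), (np.int64(510), np.int64(194), np.int64(95)), (np.int64(508), np.int64(199), np.int64(100)), (np.int64(506), np.int64(204), np.int64(105)), (np.int64(459), np.int64(174), np.int64(11))]
318 [(np.int64(501), np.int64(148), np.int64(10)), (np.int64(496), np.int64(152), np.int64(12)), (np.int64(492), np.int64(157), np.int64(12)), (np.int64(513), np.int64(183), np.int64(72)), (np.int64(509), np.int64(186), np.int64(72)), (np.int64(503), np.
[... 4912 characters left out ...]
49)), (np.int64(516), np.int64(189), np.int64(36)), (np.int64(510), np.int64(191), np.int64(32)), (np.int64(505), np.int64(195), np.int64(32)), (np.int64(493), np.int64(192), np.int64(13)), (np.int64(487), np.int64(196), np.int64(11)), (np.int64(483), np.int64(200), np.int64(13))]
333 [(np.int64(533), np.int64(182), np.int64(34)), (np.int64(527), np.int64(185), np.int64(31)), (np.int64(524), np.int64(189), np.int64(34)), (np.int64(518), np.int64(192), np.int64(31)), (np.int64(515), np.int64(197), np.int64(35)), (np.int64(510), np.int64(200), np.int64(32)), (np.int64(500), np.int64(199), np.int64(19)), (np.int64(493), np.int64(202), np.int64(14)), (np.int64(487), np.int64(204), np.int64(10))]
```

Depth shows the tab has not moved: its face is still at y≈0.189. The fingers' visible lower edge is at z≈0.085, so they passed over the tab, although the TCP reads z=0.055. I'll back off to +y and check the fingertips against the reported TCP before trusting it.

```bash
python3 -m inch '[[0,0,-0.1,0,255],[0,0,-0.2,0,255],[0,-0.15,-0.2,0,255],[0,-0.3,-0.2,0,255],[0,-0.35,-0.2,0,255]]'
python3 - <<'E'
from h import *
s=sense();tp=np.array(s['tool_pos']);print(tp,s['time_s'],s['gripper_width'],s['q'])
c=get_calibration('scene');p,d=capture('scene');np.save('pics/sb.npy',d);W=cloud(c,d)
f=240/np.tan(np.radians(c['vfov'])/2);E=np.linalg.inv(c['extrinsics'])
def pr(P):
    q=E[:3,:3]@np.array(P)+E[:3,3];return np.array([f*q[0]/q[2]+c['cx'],f*q[1]/q[2]+c['cy']])
u=pr(tp);print('tcp pix',u)
k=(np.hypot(W[...,0]-tp[0],W[...,1]-tp[1])<.04)&(W[...,2]>.045)
for z in np.arange(.045,.2,.01):
    m=k&(W[...,2]>=z)&(W[...,2]<z+.01);
    if m.sum(): q=W[m];print(round(z,3),m.sum(),q.min(0).round(3),q.max(0).round(3))
x0,y0=int(u[0])-75,int(u[1])-75;S=4
o=cv2.resize(p[y0:y0+130,x0:x0+150],None,fx=S,fy=S,interpolation=cv2.INTER_CUBIC);o=cv2.convertScaleAbs(o,alpha=1.8,beta=20)
for dz,col in((0,(0,0,255)),(.03,(0,255,0)),(.06,(255,255,0))):
    v=pr(tp+[0,0,dz]);cv2.circle(o,tuple(int(a) for a in (v-[x0,y0]+.5)*S),3,col,-1)
cv2.imwrite('pics/ann2.png',o)
E
```

```text
time_s: 4.75
tool_pos: [0.4789, 0.2358, 0.0838]
orientation: [-0.0, 0.974, 0.226, 0.0]
ft_force: [0.3, -0.6, 0.3]
gripper_width: 0.0004
[0.4789368  0.23578039 0.0837835 ] 4.75 0.00044833461014927084 [2.35439299e-01 4.73161784e-01 1.52861616e+00 2.09158242e-04
 1.13884931e+00 1.34939171e+00]
tcp pix [402.14685852 323.43395127]
0.115 24 [0.482 0.228 0.118] [0.493 0.253 0.125]
0.125 47 [0.482 0.228 0.125] [0.495 0.254 0.135]
0.135 54 [0.48  0.227 0.135] [0.496 0.255 0.145]
0.145 31 [0.482 0.227 0.145] [0.496 0.255 0.155]
0.155 41 [0.471 0.226 0.156] [0.493 0.244 0.165]
0.165 6 [0.474 0.228 0.165] [0.492 0.235 0.171]
0.175 2 [0.483 0.23  0.178] [0.488 0.232 0.179]
0.185 43 [0.477 0.197 0.185] [0.518 0.27  0.195]
0.195 135 [0.478 0.197 0.195] [0.518 0.275 0.205]
```

View pics/ann2.png

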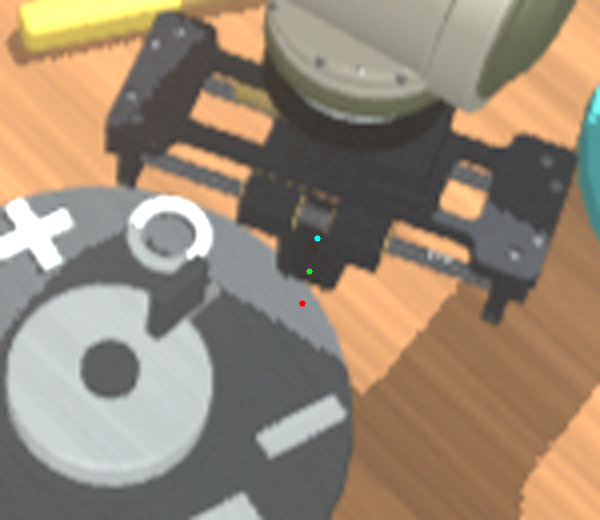

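The fingertips' lower edge is at z≈0.117 while the TCP reads 0.084, so the reported TCP lies about 33 mm below the real tips. Its xy agrees with the depth. I'll use tip z = reported + 0.033, and check the height of the side parts at raw pixel (450,327).

```bash
python3 - <<'E'
from h import *
c=get_calibration('scene');W=cloud(c,np.load('pics/sb.npy'))
for v in range(316,332,3): print(v,[W[v,u].round(3).tolist() for u in (446,449,452)])
# finger footprint in tool frame
tp=np.array([.4789,.2358]);a=.457
q=W[(np.hypot(W[...,0]-tp[0],W[...,1]-tp[1])<.04)&(W[...,2]>.11)&(W[...,2]<.15)];d=q[:,:2]-tp
print('x',np.percentile(d@[np.cos(a),np.sin(a)],[2,50,98]).round(4),'y',np.percentile(d@[np.sin(a),-np.cos(a)],[2,98]).round(4),'zmin',np.sort(q[:,2])[:6])
E
python3 st.py .505,.225,.0838,.03 .505,.225,.020,.03
```

```text
316 [[0.479, 0.315, 0.219], [0.477, 0.319, 0.222], [0.475, 0.323, 0.225]]
319 [[0.471, 0.312, 0.196], [0.468, 0.316, 0.198], [0.475, 0.324, 0.217]]
322 [[0.37, 0.265, 0.003], [0.475, 0.321, 0.203], [0.472, 0.325, 0.205]]
325 [[0.374, 0.269, 0.002], [0.476, 0.323, 0.197], [0.474, 0.328, 0.201]]
328 [[0.378, 0.273, -0.002], [0.474, 0.324, 0.185], [0.369, 0.281, -0.001]]
331 [[0.384, 0.278, 0.0], [0.38, 0.283, 0.002], [0.374, 0.286, -0.001]]
x [0.0046 0.0102 0.0127] y [-0.0146  0.0143] zmin [0.11796619 0.11805596 0.11838529 0.11843814 0.12030653 0.12065112]
t 4.8 p [0.4788 0.236  0.0836] psi 0.457 F [-0.6  0.6  0.2] w 0.0002
.505,.225,.0838,.03 [ 0.124  0.143 -0.001  0.544]
.505,.225,.020,.03 [0.124 0.143 0.424 0.544]
```

```bash
python3 -m inch '[[0.03,0.03,0,0.15,255],[0.08,0.08,0,0.33,255],[0.124,0.143,0,0.54,255],[0.124,0.143,0.2,0.54,255],[0.124,0.143,0.42,0.54,255]]'
python3 - <<'E'
import numpy as np
for th in(.03,.13,.23,.33,.43,.48,.5):
    t=-np.array([np.cos(th),np.sin(th)]);p=np.array([np.sin(th),-np.cos(th)])
    C=np.array([.5531,.187])+.045*t-.019*p;print(f'{C[0]:.4f},{C[1]:.4f},.02,{th}',end=' ')
E
python3 st.py .5076,.2046,.02,.03 .5060,.2000,.02,.13 .5050,.1952,.02,.23
python3 - <<'E'
from h import *
c=get_calibration('scene');p,d=capture('scene');W=cloud(c,d);tp=np.array(sense()['tool_pos'])
q=W[(np.hypot(W[...,0]-tp[0],W[...,1]-tp[1])<.022)&(W[...,2]>.04)&(W[...,1]>.198)];print('tip z',np.sort(q[:,2])[:8].round(3))
E
```

```text
time_s: 5.3
tool_pos: [0.5072, 0.2228, 0.0203]
orientation: [-0.0, 1.0, 0.015, 0.002]
ft_force: [0.2, -0.1, 0.2]
gripper_width: 0.0009
0.5076,0.2046,.02,0.03 0.5060,0.2000,.02,0.13 0.5050,0.1952,.02,0.23 0.5044,0.1904,.02,0.33 0.5043,0.1855,.02,0.43 0.5044,0.1831,.02,0.48 0.5045,0.1821,.02,0.5 t 5.3 p [0.5072 0.2228 0.0203] psi 0.03 F [ 0.2 -0.1  0.2] w 0.0009
.5076,.2046,.02,.03 [-0.001  0.121  0.002  0.   ]
.5060,.2000,.02,.13 [-0.013  0.152  0.002 -0.127]
.5050,.1952,.02,.23 [-0.02   0.184  0.002 -0.254]
tip z [0.054 0.055 0.055 0.055 0.055 0.055 0.056 0.056]
```

Tip height is now 0.054, as predicted. I'll push part of the way, watching the force.

```bash
python3 -m inch '[[0,0.06,0,0,255],[0,0.12,0,0,255],[-0.01,0.15,0,-0.12,255],[-0.015,0.17,0,-0.19,255],[-0.02,0.184,0,-0.25,255]]'
python3 st.py .5044,.1904,.02,.33  .5043,.1855,.02,.43; python3 look.py b
```

```text
time_s: 5.85
tool_pos: [0.5046, 0.1955, 0.0219]
orientation: [-0.0, 0.993, 0.115, 0.002]
ft_force: [0.8, 4.0, -1.5]
gripper_width: 0.0004
t 5.85 p [0.5046 0.1955 0.0219] psi 0.23 F [ 0.8  4.  -1.5] w 0.0004
.5044,.1904,.02,.33 [-0.009  0.033  0.013 -0.128]
.5043,.1855,.02,.43 [-0.017  0.064  0.013 -0.255]
top tab 0
top pointer 0
scene tab 106 rad 0.0355 dial 0.075
scene pointer 1
```

```bash
python3 -m inch '[[0,0.016,0.01,-0.06,255],[-0.01,0.033,0.01,-0.13,255],[-0.013,0.048,0.01,-0.19,255],[-0.017,0.064,0.01,-0.25,255],[-0.017,0.067,0.01,-0.27,255]]'
python3 st.py
python3 -m inch '[[0,-0.03,0,0,255],[0,-0.1,0,0,255],[0,-0.15,-0.2,0,255],[0,-0.3,-0.4,0,255],[0,-0.5,-0.6,0,255]]'
python3 -m inch '[[0,-0.2,0,0,255],[0,-0.4,0,0,255],[0,-0.6,0,0,255],[0,-0.6,0,0,255],[0,-0.6,0,0,255]]'
python3 look.py c
```

```text
time_s: 6.45
tool_pos: [0.5041, 0.1854, 0.0199]
orientation: [-0.0, 0.976, 0.218, 0.001]
ft_force: [-0.4, 2.3, 2.3]
gripper_width: 0.0004
t 6.45 p [0.5041 0.1854 0.0199] psi 0.44 F [-0.4  2.3  2.3] w 0.0004
time_s: 6.95
tool_pos: [0.4708, 0.254, 0.1096]
orientation: [0.0, 0.976, 0.217, -0.0]
ft_force: [-0.1, 1.1, 0.7]
gripper_width: 0.0005
time_s: 7.45
tool_pos: [0.4324, 0.3353, 0.1085]
orientation: [0.0, 0.976, 0.219, -0.0]
ft_force: [0.8, 0.8, 0.9]
gripper_width: 0.0008
top tab 49 rad 0.0452 dial 0.637
top pointer 15 rad 0.0628 dial 0.639
scene tab 93 rad 0.0402 dial 0.609
scene pointer 7 rad 0.0609 dial 0.57
```

Contact was good, and the dial now reads about 0.637 (top view and finger pose agree). The scene value is biased because that camera sees the tab's side face. The target is 0.70, so I'll go back for the last 0.06 rad.

```bash
python3 st.py .4925,.2035,.1085,.508
```

```text
t 7.55 p [0.4331 0.3344 0.1085] psi 0.44 F [ 1.1 -0.1  0.2] w 0.0004
.4925,.2035,.1085,.508 [-0.013  0.958 -0.    -0.087]
```

```bash
python3 -m inch '[[0,0.25,0,-0.04,255],[0,0.5,0,-0.087,255],[-0.013,0.75,0,-0.087,255],[-0.013,0.93,0,-0.087,255],[-0.013,0.958,0,-0.087,255]]'
python3 -m inch '[[0,0,0.15,0,255],[0,0,0.35,0,255],[0,0,0.5,0,255],[0,0,0.58,0,255],[0,0,0.59,0,255]]'
python3 st.py .4973,.1948,.02,.508 .5046,.1817,.02,.508
```

```text
time_s: 8.05
tool_pos: [0.4938, 0.2009, 0.1085]
orientation: [0.0, 0.968, 0.249, 0.0]
ft_force: [-0.4, -0.6, -0.1]
gripper_width: 0.0003
time_s: 8.55
tool_pos: [0.4918, 0.2041, 0.0191]
orientation: [-0.0, 0.968, 0.252, -0.001]
ft_force: [1.3, -0.3, 0.5]
gripper_width: 0.0005
t 8.55 p [0.4918 0.2041 0.0191] psi 0.508 F [ 1.3 -0.3  0.5] w 0.0005
.4973,.1948,.02,.508 [ 0.002  0.072 -0.006  0.001]
.5046,.1817,.02,.508 [ 0.002  0.172 -0.006  0.001]
```

```bash
python3 -m inch '[[0,0.06,0,0,255],[0,0.12,0,0,255],[0,0.145,0,0,255],[0,0.16,0,0,255],[0,0.17,0,0,255]]'
python3 -m inch '[[0,0.002,0,0,255],[0,0.002,0,0,255],[0,0.002,0,0,255],[0,-0.03,0,0,255],[0,-0.08,0,0,255]]'
python3 -m inch '[[0,-0.1,-0.1,0,255],[0,-0.2,-0.3,0,255],[0,-0.4,-0.5,0,255],[0,-0.65,-0.6,0,255],[0,-0.9,-0.6,0,255]]'
python3 look.py d
python3 - <<'E'
from h import *
p=cv2.imread('pics/top_d.png')
cv2.imwrite('pics/crop_d2.png',cv2.resize(p[165:265,195:295],None,fx=6,fy=6,interpolation=cv2.INTER_CUBIC))
E
```

```text
time_s: 9.05
tool_pos: [0.5051, 0.1818, 0.0206]
orientation: [-0.0, 0.968, 0.251, 0.0]
ft_force: [0.0, 3.1, 2.9]
gripper_width: 0.0006
time_s: 9.55
tool_pos: [0.4989, 0.1923, 0.0199]
orientation: [0.0, 0.968, 0.251, -0.0]
ft_force: [1.3, 0.1, -0.3]
gripper_width: 0.0002
time_s: 10.05
tool_pos: [0.4332, 0.3119, 0.1123]
orientation: [-0.0, 0.968, 0.251, 0.002]
ft_force: [0.2, -0.5, -0.5]
gripper_width: 0.0002
top tab 49 rad 0.0456 dial 0.723
top pointer 14 rad 0.0635 dial 0.725
scene tab 93 rad 0.0407 dial 0.704
scene pointer 3 rad 0.0192 dial 0.614
```

View pics/crop_d2.png

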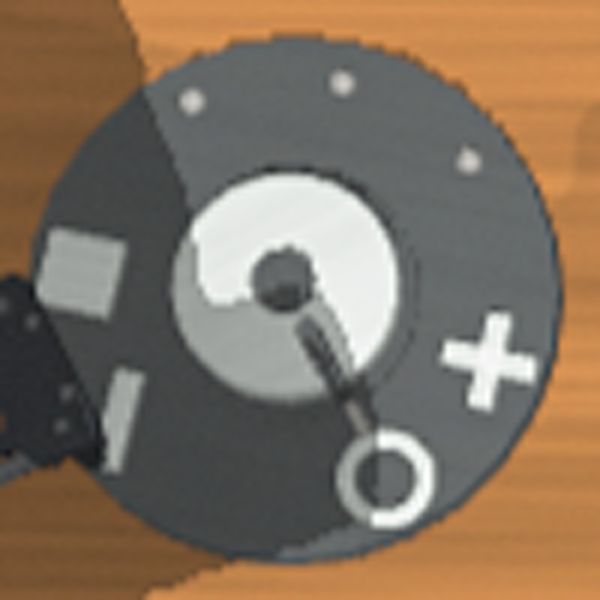

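The dial points at the ring's middle: pointer end at crop (375,425), ring centre (386,480), measured angle 0.70–0.72 against 0.70. Now to the carriage: go across high, with the tool's x along the rails.

```bash
python3 -m inch '[[0,0,-0.1,0.1,255],[0,0,-0.2,0.25,255],[0,0,-0.25,0.44,255],[0,0,-0.25,0.63,255],[0,0,-0.25,0.77,255]]'
python3 st.py .432,-.179,.15,-.097
```

```text
time_s: 10.65
tool_pos: [0.4334, 0.3098, 0.1474]
orientation: [0.0, 0.999, -0.051, -0.0]
ft_force: [0.5, 0.4, 0.6]
gripper_width: 0.0003
t 10.65 p [0.4334 0.3098 0.1474] psi -0.102 F [0.5 0.4 0.6] w 0.0003
.432,-.179,.15,-.097 [ 0.323  3.243 -0.017 -0.006]
```

```bash
python3 -m inch '[[0.02,0.13,0,0,255],[0.03,0.33,0,0,255],[0.05,0.55,0,0,255],[0.07,0.77,0,0,255],[0.09,0.99,0,0,255]]'
python3 -m inch '[[0.02,0.2,0,0,255],[0.04,0.4,0,0,255],[0.06,0.6,0,0,255],[0.08,0.8,0,0,255],[0.1,1,0,0,255]]'
python3 -m inch '[[0.02,0.2,0,0,255],[0.04,0.4,0,0,255],[0.06,0.6,0,0,255],[0.08,0.8,0,0,255],[0.1,1,0,0,255]]'
python3 -m inch '[[0.01,0.12,0,0,255],[0.03,0.2,0,0,255],[0.03,0.24,0,0,255],[0.03,0.25,0,0,255],[0.03,0.25,0,0,255]]'
python3 st.py .432,-.179,.027,-.097
python3 look.py e
python3 - <<'E'
from h import *
c=get_calibration('scene');W=cloud(c,capture('scene')[1]);w=W[180:300,140:310].reshape(-1,3)
q=w[(w[:,2]>.075)&(w[:,2]<.092)&(w[:,0]<.56)&(w[:,0]>.45)][:,:2].astype(np.float32);b=cv2.minAreaRect(q);print(len(q),np.round(b[0],4),np.round(b[1],4),b[2])
E
```

```text
time_s: 11.15
tool_pos: [0.4321, 0.1595, 0.1472]
orientation: [0.0, 0.999, -0.048, -0.0]
ft_force: [0.7, 0.0, 0.0]
gripper_width: 0.0003
time_s: 11.65
tool_pos: [0.4326, 0.0088, 0.1473]
orientation: [0.0, 0.999, -0.048, -0.0]
ft_force: [-0.3, -0.9, 0.1]
gripper_width: 0.0004
time_s: 12.15
tool_pos: [0.4331, -0.1419, 0.1473]
orientation: [-0.0, 0.999, -0.048, -0.0]
ft_force: [0.8, -0.2, -0.5]
gripper_width: 0.0003
time_s: 12.65
tool_pos: [0.4343, -0.1777, 0.1475]
orientation: [-0.0, 0.999, -0.048, -0.0]
ft_force: [0.4, 0.8, -0.4]
gripper_width: 0.0005
t 12.65 p [ 0.4343 -0.1777  0.1475] psi -0.096 F [ 0.4  0.8 -0.4] w 0.0005
.432,-.179,.027,-.097 [-0.015  0.01   0.803  0.002]
top tab 49 rad 0.0453 dial 0.721
top pointer 14 rad 0.0635 dial 0.726
scene tab 87 rad 0.0413 dial 0.702
scene pointer 4 rad 0.028 dial 0.701
191 [ 0.48   -0.1815] [0.1002 0.01  ] 84.34384155273438
```

```bash
python3 -m inch '[[-0.01,0.01,0.15,0,255],[-0.01,0.01,0.4,0,255],[-0.01,0.01,0.65,0,255],[-0.01,0.01,0.78,0,255],[-0.01,0.01,0.8,0,255]]'
python3 -m inch '[[0.04,0,0,0,255],[0.1,0,0,0,255],[0.16,0,0,0,255],[0.22,0,0,0,255],[0.28,0,0,0,255]]'
python3 st.py
```

```text
time_s: 13.3
tool_pos: [0.4319, -0.1784, 0.0258]
orientation: [-0.001, 0.999, -0.048, -0.002]
ft_force: [0.2, 0.3, 0.7]
gripper_width: 0.0002
time_s: 13.8
tool_pos: [0.4753, -0.1836, 0.028]
orientation: [0.0, 0.999, -0.048, -0.0]
ft_force: [-3.7, -0.3, 1.7]
gripper_width: 0.0002
t 13.8 p [ 0.4753 -0.1836  0.028 ] psi -0.096 F [-3.7 -0.3  1.7] w 0.0002
```

```bash
python3 -m inch '[[0.06,0,0,0,255],[0.12,0,0,0,255],[0.18,0,0,0,255],[0.24,0,0,0,255],[0.3,0,0,0,255]]'
python3 -m inch '[[0.05,0,0,0,255],[0.1,0,0,0,255],[0.14,0,0,0,255],[0.17,0,0,0,255],[0.19,0,0,0,255]]'
python3 st.py
python3 - <<'E'
from h import *
c=get_calibration('scene');W=cloud(c,capture('scene')[1]);w=W[180:300,140:310].reshape(-1,3)
q=w[(w[:,2]>.041)&(w[:,2]<.049)][:,:2];print('plate far-ish',q.min(0),q.max(0))
E
```

```text
time_s: 14.3
tool_pos: [0.5202, -0.188, 0.0276]
orientation: [-0.0, 0.999, -0.048, -0.0]
ft_force: [-3.1, -0.2, 2.6]
gripper_width: 0.0008
time_s: 14.8
tool_pos: [0.5481, -0.1907, 0.0275]
orientation: [0.0, 0.999, -0.048, -0.0]
ft_force: [-2.4, -0.3, 1.2]
gripper_width: 0.0005
t 14.8 p [ 0.5481 -0.1907  0.0275] psi -0.096 F [-2.4 -0.3  1.2] w 0.0005
plate far-ish [ 0.55612433 -0.27109756] [ 0.73710507 -0.12660919]
```

Moving freely at about 2.5–3 N, with roughly 15 mm left. I'll take small steps until the stop.

```bash
python3 -m inch '[[0.02,0,0,0,255],[0.04,0,0,0,255],[0.055,0,0,0,255],[0.07,0,0,0,255],[0.075,0,0,0,255]]'
python3 -m inch '[[0.008,0,0,0,255],[0.008,0,0,0,255],[0.016,0,0,0,255],[0.016,0,0,0,255],[0.016,0,0,0,255]]'
```

```text
time_s: 15.35
tool_pos: [0.5591, -0.1917, 0.0275]
orientation: [-0.0, 0.999, -0.048, -0.0]
ft_force: [-1.9, -1.5, -0.3]
gripper_width: 0.0003
time_s: 15.85
tool_pos: [0.5615, -0.1919, 0.0275]
orientation: [-0.0, 0.999, -0.048, 0.0]
ft_force: [-1.0, 0.4, -1.1]
gripper_width: 0.0004
```

```bash
python3 -m inch '[[0.008,0,0,0,255],[0.008,0,0,0,255],[0.016,0,0,0,255],[0.016,0,0,0,255],[0.016,0,0,0,255]]'
python3 -m inch '[[0.008,0,0,0,255],[0.008,0,0,0,255],[0.016,0,0,0,255],[0.016,0,0,0,255],[0.016,0,0,0,255]]'
```

```text
time_s: 16.35
tool_pos: [0.563, -0.1921, 0.0275]
orientation: [-0.0, 0.999, -0.048, -0.001]
ft_force: [-5.1, -0.3, 1.2]
gripper_width: 0.0007
time_s: 16.85
tool_pos: [0.5628, -0.192, 0.0275]
orientation: [-0.001, 0.999, -0.048, -0.004]
ft_force: [-19.5, 0.0, 8.6]
gripper_width: 0.0006
```

The stop is met at x=0.563, as predicted for 0.100 m, with the force rising to 19.5 N and no further motion. I'll retreat and check.

```bash
python3 -m inch '[[-0.03,0,0,0,255],[-0.15,0,0,0,255],[-0.3,0,0,0,255],[-0.4,0,-0.2,0,255],[-0.5,0,-0.5,0,255]]'
python3 -m inch '[[-0.1,0,-0.1,0,255],[-0.3,0,-0.3,0,255],[-0.5,0,-0.5,0,255],[-0.6,0,-0.5,0,255],[-0.6,0,-0.5,0,255]]'
python3 look.py f
python3 - <<'E'
from h import *
c=get_calibration('scene');p,d=capture('scene');W=cloud(c,d);w=W[180:300,140:310].reshape(-1,3)
q=w[(w[:,2]>.078)&(w[:,2]<.092)&(w[:,0]<.63)&(w[:,0]>.45)][:,:2].astype(np.float32)
if len(q): b=cv2.minAreaRect(q);print('upstand',len(q),np.round(b[0],4),np.round(b[1],4),b[2])
t=cv2.imread('pics/top_f.png');o=np.zeros((480,800,3),np.uint8)
o[:,:]=cv2.resize(t[120:300,150:450],(800,480),interpolation=cv2.INTER_CUBIC);cv2.imwrite('pics/fin.png',o)
E
```

```text
time_s: 17.35
tool_pos: [0.4903, -0.1846, 0.1019]
orientation: [-0.001, 0.999, -0.048, -0.001]
ft_force: [0.9, -0.6, 0.7]
gripper_width: 0.0005
time_s: 17.85
tool_pos: [0.4014, -0.1766, 0.1787]
orientation: [0.001, 0.999, -0.048, 0.001]
ft_force: [-0.4, 0.4, -0.5]
gripper_width: 0.0006
top tab 49 rad 0.0452 dial 0.724
top pointer 13 rad 0.0626 dial 0.733
scene tab 91 rad 0.0413 dial 0.703
scene pointer 3 rad 0.0562 dial 0.64
upstand 170 [ 0.5785 -0.1927] [0.1025 0.0094] 84.22822570800781
```

View pics/fin.png

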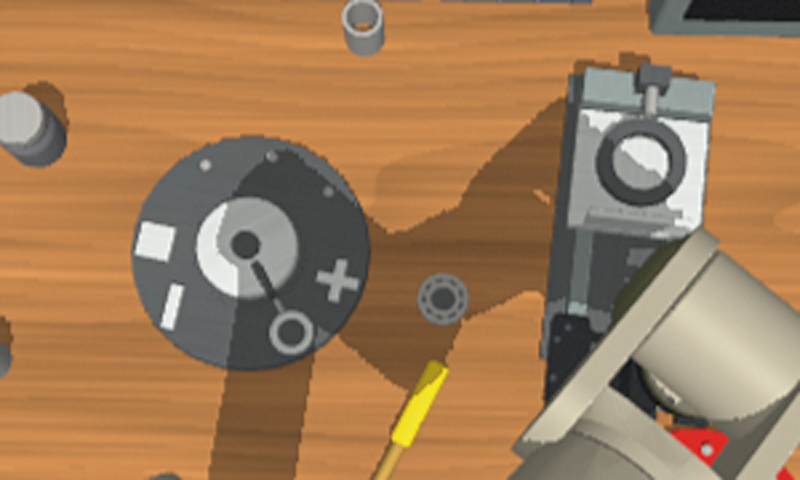

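View pics/scene_f.png

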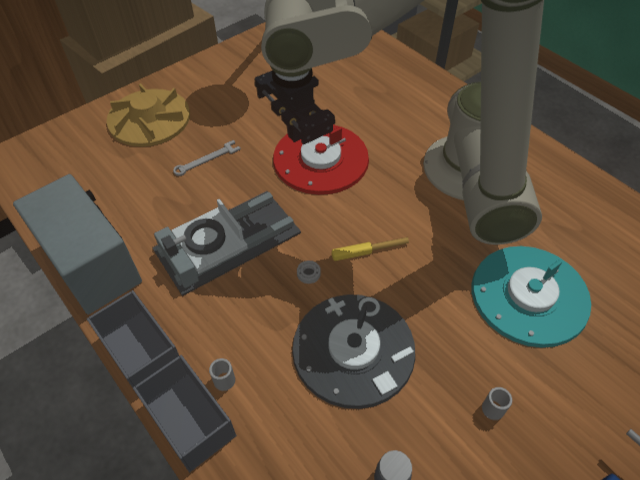

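The carriage is against the end block at crop (645,90), and the upstand has moved 99 mm with the ring seated at (640,162). The dial points into the ring symbol at (291,332). The bystanders are unmoved and the arm is clear.

```bash
python3 -c "
from workcell import *
print(sign_off())"
```

```text
the job is handed in; nothing more can be done
None
```

The job is done and handed in at about 18 s. With shut fingertips I pushed the dark selector's tab round to the ring symbol, then pushed the carriage home against the end block with the wear ring riding on it.

**Last checks**
- **Dial:** it reads 0.70 (scene view) to 0.72 rad (top view) against a target of 0.70. The two views disagree by 0.02 rad, about 2 mm at the symbol. The pointer's line runs into the ring symbol.
- **Carriage:** the upstand moved 99 mm by camera, and the push ended at the stop, where the force rose to 19.5 N with no further motion.
- **Other things:** the wear ring lies on its seat. By eye, the bystanders in view and the look-alikes are where they were.
- **Arm:** it was clear of everything at hand-in.

**What failed on the way:** the reported tool point lies about 33 mm below the real fingertips. Because of that, my first sweep passed over the tab without touching anything. I found the offset from the depth image, allowed for it, and the later pushes went as planned.

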